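# Reset the tripped supply unit

## Robot

A 7-joint arm with a two-finger parallel gripper is mounted at the origin on a cart in front of the work surface, level with it; the furniture and walls round the work are solid. World frame = base frame: x ahead of the robot, y to its left, z up, the work surface at z = 0. Lengths are in m, angles in rad, forces in N, time in s.
With the tool pointing down it reaches from about 0.4 to 0.85 m from the base axis. Payload 10.4 kg.
Tool frame: the origin (TCP) lies between the finger pads; the fingertips stand ahead of it and the grasp point (between the pads) lies 5 mm behind it (manip.tip_extent is the z of the fingertips in the tool frame, in m); z points along the fingers, y is the line along which they close (so a half turn about z gives the same grasp; the last joint's range is limited). The gripper opens to 85 mm and grips with 20 to 120 N. Pads are 22 mm wide; open, the fingers measure 114 mm over their backs; the gripper's body (76 mm by 85 mm) begins 54 mm behind the grasp point. The pads swing forward as they close: fully open they stand 13 mm farther back than shut.
Start: joints at [-1.224, 0.332, -0.065, 1.46, 0.022, 1.35, -0.088], TCP at [0.226, 0.583, 0.245] pointing down, gripper open.
Joint ranges: [-2.6, 2.6], [-0.5, 2.12], [-1.47, 1.34], [0.16, 2.42], [-1.27, 4.41], [0.06, 2.06], [-2.6, 2.6]. Speed limits (rad/s): [2.22, 2.22, 2.79, 2.79, 3.14, 3.14, 3.14].

## Interface

Orientations are given as a unit quaternion [x, y, z, w].
In Python, from workcell import status, viewer, manip gives the robot as it stands.
- The arm moves only by the tool play_rows, never from a script. Its argument "plan" is one flat list of numbers, 7 for each row, row after row: the turn, a rotation vector about the tool's x, y, z in degrees, then the shift along the tool's x, y, z in m, then the opening, from 0 (shut) to 1 (fully open). In form: [ax, ay, az, dx, dy, dz, grip, ax, ay, az, dx, dy, dz, grip, ...]. A call has 1 to 20 rows; each row is the pose to reach, as a shift and turn from the pose commanded when the call began, along the tool's axes at that moment; what a row does not reach only later rows make up. A row lasts 1/8 s, in which the tool goes at most 62.5 mm and 10.7 degrees, less where a joint would pass 70% of its speed; a pose out of reach is approached as far as the arm can. A call with a gripper value outside its range is refused whole. The fingers move at their own pace and stop on an object; "squeeze" is the grip in N (left out, the last holds). Time passes only in rows, so rows that repeat a pose let the fingers close. It gives the time, the measured TCP pose, the force, the opening and the grip force at its end, in the units of the state.
- status.get_obs(): the state, without advancing time (a new reading comes with each control period).
- viewer.camera(name): name is "scene" or "top"; returns the picture (384x512x3 uint8, red, green, blue); there is no depth.
- viewer.camera_model(name): a dict with "fx", "fy", "cx", "cy" (pixels), "D" ([k1, k2, p1, p2, k3] as OpenCV has them; the pictures are not rectified), "R" (3x3) and "t" (3): a world point X has camera coordinates R X + t. Camera axes: x right, y down, z forward; pixel columns grow to the right and rows downward; lengths in m; the calibration is good to about 2 mm. A picture is of the moment at which its call begins. camera_model takes no time and is no camera call.
- manip.hand_in(): hands the job in; it is judged then, once.
The state is a dict: "clock": time; "joint_pos": joint angles; "joint_velocities": joint speeds; "tau": joint torques, N m; "position": TCP position; "ee_rot": TCP orientation; "ft_force": force on the tool from outside, world axes, zero at the start; "torque": the same for the moment, N m; "grip_width": opening from 0.0 (shut) to 1.0 (fully open); "grasp_force": force on a finger pad.
Only numpy, scipy, OpenCV 4.12 (cv2) and the standard library are available. Lean on these libraries where they do the work, as an engineer would, in place of code of your own. Each camera call takes 0.05 s, during which the arm holds its last target. There are 200 camera calls.

## Task

The supply unit with the blue band has tripped. With the fingertips, push its blue shutter fully open, reach down into the well and press the sunken red reset key fully down, let it come up, then push the shutter fully shut again. Only touch and push: do not lift or shove the unit about, and leave the yellow unit and everything else on the bench alone.

Things in the scene. Friction and masses are not known exactly. Their poses are not given: they have to be found in the camera images.
- blue_unit: bench supply unit, a loose off-white box 100 (x) x 180 (y) x 60 mm high on rubber feet, about 2 kg, with a blue band round it and a blue shutter on top. Origin: centre of its underside; own z up, own x across its width, own y along its length, towards the end with the small red lamp and black fuse cap (the well is at the other end). Stands free on the bench, turned up to about 0.4 rad
- blue_well (a point): centre of the mouth of the blue unit's recessed well, level with the case top, 60 mm above the bench and 45 mm from the unit's origin towards its -y. The well is a straight-walled rectangle 44 mm (unit x) by 52 mm (unit y), 32 mm deep; covered by the shutter when that is shut
- blue_key_top (a point): centre of the top of the blue unit's red round reset key (26 mm across), in the middle of the well, 20 mm below the case top (40 mm above the bench) when not pressed; well floor 12 mm below it
- blue_key (a joint): travel of the blue unit's reset key in m: 0 up, 0.006 fully down; a spring resists with 3 N at first, 6 N fully down, and brings it back up
- blue_pocket (a point): centre of the floor of the finger pocket on the blue shutter, 64.5 mm above the bench; moves with the shutter. The shutter is a plate 62 (x) x 68 (y) x 3 mm; the pocket on it is an upright rim 12 mm high with walls 6 mm (sides) and 8 mm (ends) thick, inside 44 mm (unit x) by 52 mm (unit y): put the fingertips in it and push against its walls. Directly over the well when shut
- blue_shutter (a joint): position of the blue shutter in m: 0 shut over the well, 0.072 fully open, slid along the unit's own +y (towards the lamp end); 0.060 just uncovers the well. Sliding takes about 2 N, plus 2 N for every 0.1 m/s of speed; it stays where it is left and may start up to 20 mm ajar
- yellow_unit: bench supply unit, a loose off-white box 100 (x) x 180 (y) x 60 mm high on rubber feet, about 2 kg, with a yellow band round it and a yellow shutter on top. Origin: centre of its underside; own z up, own x across its width, own y along its length, towards the end with the small red lamp and black fuse cap (the well is at the other end). Stands free on the bench, turned up to about 0.4 rad
- yellow_well (a point): centre of the mouth of the yellow unit's recessed well, level with the case top, 60 mm above the bench and 45 mm from the unit's origin towards its -y. The well is a straight-walled rectangle 44 mm (unit x) by 52 mm (unit y), 32 mm deep; covered by the shutter when that is shut
- yellow_key_top (a point): centre of the top of the yellow unit's red round reset key (26 mm across), in the middle of the well, 20 mm below the case top (40 mm above the bench) when not pressed; well floor 12 mm below it
- yellow_key (a joint): travel of the yellow unit's reset key in m: 0 up, 0.006 fully down; a spring resists with 3 N at first, 6 N fully down, and brings it back up
- yellow_pocket (a point): centre of the floor of the finger pocket on the yellow shutter, 64.5 mm above the bench; moves with the shutter. The shutter is a plate 62 (x) x 68 (y) x 3 mm; the pocket on it is an upright rim 12 mm high with walls 6 mm (sides) and 8 mm (ends) thick, inside 44 mm (unit x) by 52 mm (unit y): put the fingertips in it and push against its walls. Directly over the well when shut
- yellow_shutter (a joint): position of the yellow shutter in m: 0 shut over the well, 0.072 fully open, slid along the unit's own +y (towards the lamp end); 0.060 just uncovers the well. Sliding takes about 2 N, plus 2 N for every 0.1 m/s of speed; it stays where it is left and may start up to 20 mm ajar
- dropper: bystander, loose, to be left alone: brown dropper bottle with black cap, 44 mm across, 85 mm high; origin at the centre of its underside
- cap: bystander, loose, to be left alone: orange screw cap lying on the bench, 53 mm across, 24 mm high; origin at the centre of its underside
- tape: bystander, loose, to be left alone: cream roll of tape lying flat, 66 mm across, 18 mm high; origin at the centre of its underside
- weigher: bystander, loose, to be left alone: clear glass weighing bottle with lid, 48 mm across, 44 mm high; origin at the centre of its underside
- flask: bystander, loose, to be left alone: clear conical flask, 64 mm across, 103 mm high; origin at the centre of its underside

How it is judged:
By the outcome, as a careful person would: the job done as asked, in the order asked, and still so for the second after the job is handed in, with the robot touching nothing.
It also fails if it takes over 58 s, if anything falls off the work surface, if the arm or the gripper's body presses on something with over 40 N, if the wrist force passes 120 N, or if a joint passes its speed limit or range.

## Working session

There is one attempt and no reset: what is moved stays moved. The work goes in short steps, Python scripts to look and compute and a tool call to move; the robot and the scene stay as the last step left them, time stands still between calls to the robot, and variables do not carry over. Pictures are saved under pics/ and viewed, at most 10 in all, crops included, and the job is handed in when it is done.

Besides the shell and the picture viewer there is one more tool, called after "Request:" as name(argument=value, ...) on one line, values as JSON. play_rows: Moves the arm, as the interface text tells. Its arguments: {"type":"object","properties":{"plan":{"type":"array","items":{"type":"number"}},"squeeze":{"type":"number"}},"required":["plan"]}

```bash
mkdir -p pics
python3 - <<'E'
from workcell import status, viewer, manip
import cv2,numpy as np
for n in("top","scene"):
    im=viewer.camera(n); cv2.imwrite(f"pics/{n}0.png",cv2.cvtColor(im,cv2.COLOR_RGB2BGR))
    m=viewer.camera_model(n); print(n,{k:np.round(v,4).tolist() for k,v in m.items()})
o=status.get_obs(); print({k:np.round(v,4).tolist() for k,v in o.items()}, manip.tip_extent)
E
```

```text
top {'fx': 497.2097, 'fy': 497.2097, 'cx': 256.7612, 'cy': 186.33, 'D': [-0.178, 0.0, 0.0, 0.0, 0.0], 'R': [[0.0037, -0.9999, 0.0096], [-0.9869, -0.0052, -0.1613], [0.1613, -0.0089, -0.9869]], 't': [0.3615, 0.4972, 1.1432]}
scene {'fx': 386.7381, 'fy': 386.7381, 'cx': 255.3163, 'cy': 189.1487, 'D': [-0.1063, 0.0, 0.0, 0.0, 0.0], 'R': [[-0.8387, -0.5445, 0.007], [-0.2351, 0.3504, -0.9066], [0.4912, -0.762, -0.4219]], 't': [0.6225, 0.0571, 0.9625]}
{'clock': 0.1, 'joint_pos': [-1.2236, 0.3328, -0.0646, 1.4609, 0.0216, 1.3499, -0.0885], 'joint_velocities': [-0.0002, -0.0009, -0.0001, -0.0016, -0.0012, -0.0004, 0.0008], 'tau': [0.0002, -62.6738, 0.0485, -39.2435, 0.0163, 0.0069, 0.0], 'position': [0.2258, 0.5824, 0.2446], 'ee_rot': [0.1839, 0.983, -0.0007, -0.0001], 'ft_force': [-0.5363, 0.5782, -0.4067], 'torque': [-0.028, 0.0142, -0.0176], 'grasp_force': 0.0, 'grip_width': 0.9957} 0.014
```

View pics/top0.png

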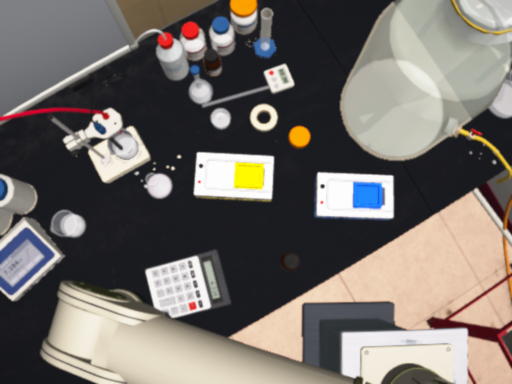

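View pics/scene0.png

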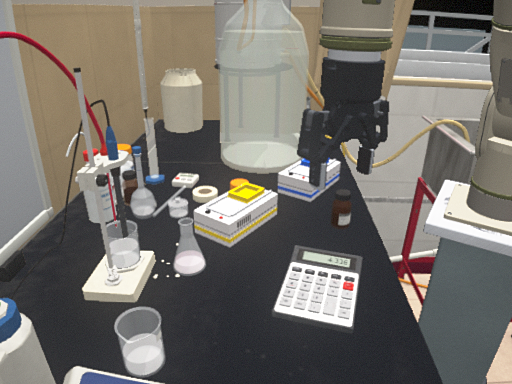

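```bash
cat > h.py <<'E'
from workcell import status, viewer, manip
import cv2,numpy as np
def cam(n):
    m=viewer.camera_model(n); K=np.array([[m['fx'],0,m['cx']],[0,m['fy'],m['cy']],[0,0,1.]])
    return K,np.array(m['D']),np.array(m['R']),np.array(m['t'])
def ray(n,px,z):
    K,D,R,t=cam(n); p=cv2.undistortPoints(np.array(px,float).reshape(-1,1,2),K,D)[:,0]
    d=np.c_[p,np.ones(len(p))]@R; c=-R.T@t
    return c+d*((z-c[2])/d[:,2])[:,None]
def proj(n,X):
    K,D,R,t=cam(n); return cv2.projectPoints(np.array(X,float).reshape(-1,1,3),cv2.Rodrigues(R)[0],t,K,D)[0][:,0]
E
python3 - <<'E'
from h import *
im=cv2.imread("pics/top0.png"); print(proj("top",[0,0,0]))
x0,y0,x1,y1=300,155,410,235
hsv=cv2.cvtColor(im,cv2.COLOR_BGR2HSV)
roi=np.zeros(im.shape[:2],np.uint8); roi[y0:y1,x0:x1]=255
box=((hsv[...,2]>90)*255).astype(np.uint8)&roi
c=max(cv2.findContours(box,0,1)[0],key=cv2.contourArea); r=cv2.minAreaRect(c); print("unit",r)
b=cv2.boxPoints(r);print(b.round(1).tolist()); print(ray("top",b,0.06).round(4).tolist())
bl=cv2.inRange(hsv,(95,120,60),(130,255,255))&roi
bl=cv2.morphologyEx(bl,cv2.MORPH_OPEN,np.ones((4,4)))
c=max(cv2.findContours(bl,0,1)[0],key=cv2.contourArea); r=cv2.minAreaRect(c); print("shut",r)
b=cv2.boxPoints(r);print(b.round(1).tolist()); print(ray("top",b,0.0765).round(4).tolist())
cv2.imwrite("pics/crop.png",cv2.resize(im[y0:y1,x0:x1],None,fx=7,fy=7,interpolation=cv2.INTER_CUBIC))
E
```

```text
[[405.89474004 391.42882658]]
unit ((354.2177734375, 195.6191864013672), (79.09391784667969, 45.56135559082031), 2.12109637260437)
[[313.8999938964844, 216.89999389648438], [315.5, 171.39999389648438], [394.6000061035156, 174.3000030517578], [392.8999938964844, 219.8000030517578]]
[[0.4208, 0.2312, 0.06], [0.5284, 0.2257, 0.06], [0.5228, 0.0356, 0.06], [0.414, 0.044, 0.06]]
shut ((368.6733093261719, 196.03367614746094), (29.513134002685547, 25.268434524536133), 2.8624050617218018)
[[353.29998779296875, 207.89999389648438], [354.6000061035156, 182.6999969482422], [384.0, 184.1999969482422], [382.79998779296875, 209.39999389648438]]
[[0.4401, 0.1414, 0.0765], [0.4991, 0.1369, 0.0765], [0.4961, 0.0669, 0.0765], [0.4368, 0.072, 0.0765]]
```

View pics/crop.png

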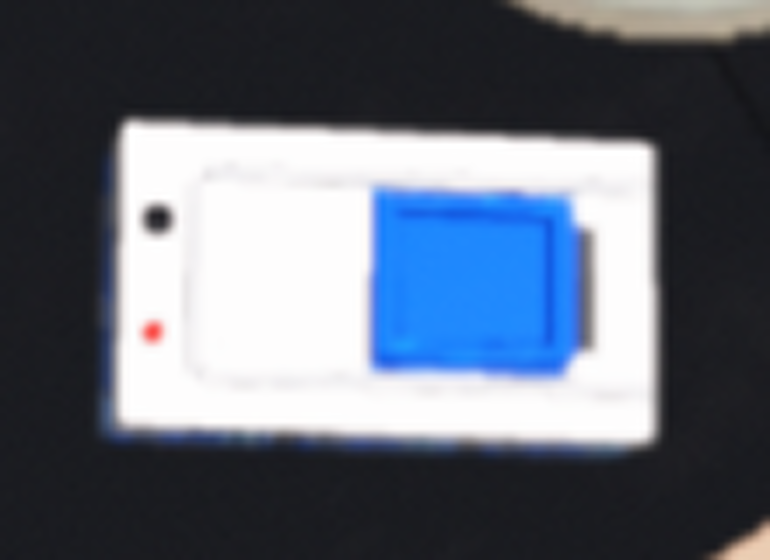

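```bash
cat >> h.py <<'E'
def measure(im):
    "unit centre, yaw, shutter position from the top picture (BGR)"
    hsv=cv2.cvtColor(im,cv2.COLOR_BGR2HSV); roi=np.zeros(im.shape[:2],np.uint8); roi[155:235,300:410]=255
    w=cv2.inRange(hsv,(0,0,150),(180,60,255))&roi
    w=cv2.resize(w,None,fx=1,fy=1)
    c=max(cv2.findContours(w,0,1)[0],key=cv2.contourArea)[:,0]
    P=ray("top",cv2.convexHull(c)[:,0].astype(float),0.06)[:,:2]
    r=cv2.minAreaRect((P*1000).astype(np.float32)); b=cv2.boxPoints(r)
    e=[b[1]-b[0],b[2]-b[1]]; u=max(e,key=np.linalg.norm); u=u/np.linalg.norm(u); u=u*np.sign(u[1])
    bl=cv2.morphologyEx(cv2.inRange(hsv,(95,120,60),(130,255,255))&roi,cv2.MORPH_OPEN,np.ones((4,4)))
    c=max(cv2.findContours(bl,0,1)[0],key=cv2.contourArea)[:,0]
    S=ray("top",c.astype(float),0.0765)[:,:2]; o=np.array(r[0])/1000
    s=(S-o)@u; x=(S-o)@np.array([u[1],-u[0]])
    return o,np.arctan2(-u[0],u[1]),r[1],u,(s.min(),s.max()),(x.min(),x.max())
E
python3 - <<'E'
from h import *
im=cv2.imread("pics/top0.png")
o,yaw,sz,u,s,x=measure(im); print(o,yaw,sz,u,s,x, "shutter",(s[0]+s[1])/2+.045)
hsv=cv2.cvtColor(im,cv2.COLOR_BGR2HSV)
for nm,px in(("corners",np.array([[120,120],[655,145],[655,442],[118,430]])/7.+[300,155]-.43),("lampcap",np.array([[152,332],[158,219]])/7.+[300,155]-.43)):
    P=ray("top",px,.06)[:,:2]; print(nm,P.round(4).tolist(),P.mean(0))
P=ray("top",np.array([[374,188],[572,200],[572,372],[374,372]])/7.+[300,155]-.43,.0765);print(P.round(4).tolist(),P.mean(0))
# dropper bottle, other neighbours; scene-view check of the unit corners
R=np.array([[u[1],u[0]],[-u[0],u[1]]])
C=[[*(o+R@np.array(k)),.06] for k in((-.05,-.09),(.05,-.09),(.05,.09),(-.05,.09))]
print("scene proj",proj("scene",C).round(1).tolist())
print("dropper",ray("top",[[290,260]],.085), "jar edge",ray("top",[[382,156],[350,125]],0))
E
```

```text
[0.47235852 0.1333091 ] -0.036190204 (183.33673095703125, 104.31268310546875) [0.0361823 0.9993452] (np.float64(-0.06303231072392285), np.float64(0.005656150641618086)) (np.float64(-0.033117226141229514), np.float64(0.026513486310213122)) shutter 0.016311919958847617
corners [[0.5276, 0.2229], [0.5204, 0.0393], [0.419, 0.0432], [0.423, 0.2252]] [0.47251902 0.13265039]
lampcap [[0.4558, 0.2133], [0.494, 0.2107]] [0.47489421 0.21201149]
[[0.5021, 0.1405, 0.0765], [0.4984, 0.0734, 0.0765], [0.4407, 0.0754, 0.0765], [0.4406, 0.1421, 0.0765]] [0.47043896 0.10787127 0.0765    ]
scene proj [[340.9, 161.4], [310.1, 154.4], [278.5, 172.9], [312.1, 181.8]]
dropper [[0.32112022 0.28907025 0.085     ]] jar edge [[0.58088822 0.04835017 0.        ]
 [0.66059437 0.12765739 0.        ]]
```

Request:
play_rows(plan=[0, 0, -3, -0.07, -0.06, 0, 0, 0, 0, -7, -0.11, -0.1, 0, 0, 0, 0, -11, -0.15, -0.135, 0, 0, 0, 0, -15, -0.19, -0.17, 0, 0, 0, 0, -19.2, -0.23, -0.205, 0, 0, 0, 0, -19.2, -0.27, -0.24, 0, 0, 0, 0, -19.2, -0.31, -0.275, 0.0, 0, 0, 0, -19.2, -0.35, -0.31, 0.02, 0, 0, 0, -19.2, -0.38, -0.34, 0.04, 0, 0, 0, -19.2, -0.4, -0.358, 0.06, 0, 0, 0, -19.2, -0.4, -0.358, 0.08, 0, 0, 0, -19.2, -0.4, -0.358, 0.08, 0, 0, 0, -19.2, -0.4, -0.358, 0.08, 0], squeeze=20)

```text
clock: 1.72
position: [0.4696, 0.1049, 0.166]
ee_rot: [0.017, 1.0, 0.0, 0.0]
ft_force: [-0.6, 0.5, -0.2]
grip_width: -0.002
grasp_force: 0.0
```

```bash
cat > st.py <<'E'
from h import *
from scipy.spatial.transform import Rotation as Ro
O=np.array([.4722,.133]); U=np.array([.035,.9994])
o=status.get_obs(); p=np.array(o['position']); R=Ro.from_quat(o['ee_rot']).as_matrix()
d=p[:2]-O
print("t",o['clock'],"pos",p.round(4),"unit x,y",round(d@[U[1],-U[0]],4),round(d@U,4),"tip z",round(p[2]-manip.tip_extent,4),manip.tip_extent,"F",np.round(o['ft_force'],2),"grip",o['grip_width'])
print("toolx",R[:,0].round(3),"tooly",R[:,1].round(3),"z",R[:,2].round(3))
E
python3 st.py
python3 - <<'E'
from h import *
a=viewer.camera("top");b=viewer.camera("scene")
a=cv2.resize(a[120:270,260:450],(760,600));b=cv2.resize(b[60:240,230:458],(760,600))
cv2.imwrite("pics/c1.png",cv2.resize(np.hstack([a,b]),(800,316))[:,:,::-1])
E
```

```text
t 1.725 pos [0.4696 0.1049 0.166 ] unit x,y -0.0016 -0.0282 tip z 0.152 0.014 F [-0.59  0.5  -0.19] grip -0.001534527048319739
toolx [-0.999  0.034 -0.   ] tooly [0.034 0.999 0.   ] z [ 0.  0. -1.]
```

View pics/c1.png

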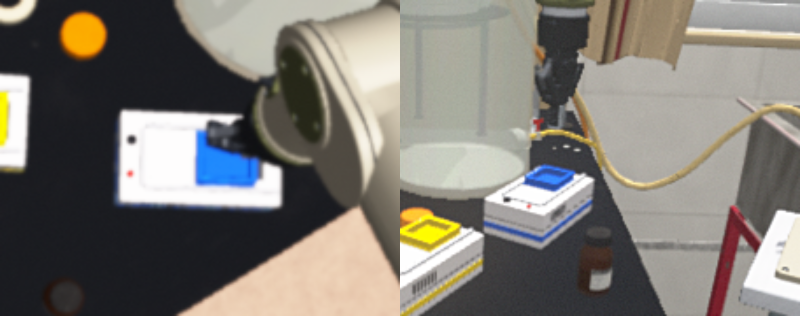

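Run:
```python
from h import *
im=viewer.camera("scene")[:,:,::-1].copy(); hsv=cv2.cvtColor(im,cv2.COLOR_BGR2HSV)
m=cv2.inRange(hsv,(95,120,60),(130,255,255)); m[:140]=0;m[178:]=0;m[:,:295]=0;m[:,345:]=0
m=cv2.morphologyEx(m,cv2.MORPH_OPEN,np.ones((3,3)))
c=max(cv2.findContours(m,0,1)[0],key=cv2.contourArea)[:,0]
print("blue bbox",c.min(0),c.max(0))
def P(s,x,z):
    O=np.array([.4722,.133]);U=np.array([.035,.9994]);return [*(O+s*U+x*np.array([U[1],-U[0]])),z]
for z in(.063,.0765):print(proj("scene",[P(-.0285+a,b,z) for a,b in((-.034,-.028),(-.034,.028),(.034,.028),(.034,-.028))]).round(1).tolist())
print("scene case top",proj("scene",[P(a,b,.06) for a,b in((-.09,-.05),(-.09,.05),(.09,.05),(.09,-.05))]).round(1).tolist())
w=cv2.inRange(hsv,(0,0,140),(180,70,255)); w[:140]=0;w[205:]=0;w[:,:270]=0;w[:,345:]=0
c=max(cv2.findContours(w,0,1)[0],key=cv2.contourArea)[:,0]
print("white extremes L,R,T",c[c[:,0].argmin()],c[c[:,0].argmax()],c[c[:,1].argmin()])
```

```text
blue bbox [302 154] [328 168]
[[330.0, 161.5], [312.5, 157.5], [301.3, 164.3], [319.4, 168.7]]
[[330.5, 157.1], [312.9, 153.1], [301.6, 159.7], [319.8, 164.1]]
scene case top [[341.0, 161.4], [310.2, 154.3], [278.6, 172.9], [312.2, 181.8]]
white extremes L,R,T [270 140] [340 162] [270 140]
```

Request:
play_rows(plan=[0, 0, 0, 0, 0, 0.03, 0, 0, 0, 0, 0, 0, 0.05, 0, 0, 0, 0, 0, 0, 0.065, 0, 0, 0, 0, 0, 0, 0.072, 0, 0, 0, 0, 0, 0, 0.078, 0, 0, 0, 0, 0, 0, 0.082, 0, 0, 0, 0, 0, 0, 0.082, 0])

```text
clock: 2.75
position: [0.4695, 0.1044, 0.0833]
ee_rot: [0.017, 1.0, 0.0, 0.0]
ft_force: [0.1, -0.2, 0.2]
grip_width: 0.001
grasp_force: 0.0
```

Request:
play_rows(plan=[0, 0, 0, 0, 0.006, 0.001, 0, 0, 0, 0, 0, 0.012, 0.001, 0, 0, 0, 0, 0, 0.018, 0.001, 0, 0, 0, 0, 0, 0.024, 0.001, 0, 0, 0, 0, 0, 0.03, 0.001, 0, 0, 0, 0, 0, 0.036, 0.001, 0, 0, 0, 0, 0, 0.042, 0.001, 0, 0, 0, 0, 0, 0.048, 0.001, 0, 0, 0, 0, 0, 0.054, 0.001, 0])

```text
clock: 3.88
position: [0.4713, 0.1588, 0.0823]
ee_rot: [0.017, 1.0, 0.0, -0.0]
ft_force: [-0.2, -2.6, 0.8]
grip_width: -0.003
grasp_force: 1.6
```

```bash
python3 st.py
```

```text
t 3.875 pos [0.4713 0.1588 0.0823] unit x,y -0.0018 0.0257 tip z 0.0683 0.014 F [-0.25 -2.61  0.78] grip -0.002653397249262423
toolx [-0.999  0.035  0.   ] tooly [0.035 0.999 0.   ] z [-0.  0. -1.]
```

Shutter is sliding (about 2.6 N). Creep to the stop.

Request:
play_rows(plan=[0, 0, 0, 0, 0.004, 0, 0, 0, 0, 0, 0, 0.008, 0, 0, 0, 0, 0, 0, 0.01, 0, 0])

```text
clock: 4.25
position: [0.4717, 0.1687, 0.0823]
ee_rot: [0.017, 1.0, 0.0, 0.0]
ft_force: [-0.3, -2.6, 2.5]
grip_width: -0.003
grasp_force: 1.3
```

Request:
play_rows(plan=[0, 0, 0, 0, 0.001, 0, 0, 0, 0, 0, 0, 0.002, 0, 0])

```text
clock: 4.5
position: [0.4717, 0.1704, 0.0823]
ee_rot: [0.017, 1.0, 0.0, -0.0]
ft_force: [-0.3, -2.5, 1.8]
grip_width: 0.003
grasp_force: 1.2
```

```bash
python3 st.py
```

```text
t 4.5 pos [0.4717 0.1704 0.0823] unit x,y -0.0018 0.0373 tip z 0.0683 0.014 F [-0.27 -2.53  1.84] grip 0.002558745771849095
toolx [-0.999  0.035  0.   ] tooly [0.035 0.999 0.   ] z [-0.  0. -1.]
```

Request:
play_rows(plan=[0, 0, 0, 0, 0.001, 0, 0, 0, 0, 0, 0, 0.0015, 0, 0])

```text
clock: 4.75
position: [0.4718, 0.1719, 0.0823]
ee_rot: [0.017, 1.0, 0.0, -0.0]
ft_force: [-0.6, -1.6, 0.5]
grip_width: 0.001
grasp_force: 1.2
```

Request:
play_rows(plan=[0, 0, 0, 0, 0.001, 0, 0, 0, 0, 0, 0, 0.001, 0, 0])

```text
clock: 5.0
position: [0.4718, 0.173, 0.0823]
ee_rot: [0.017, 1.0, 0.0, 0.0]
ft_force: [-0.6, -1.2, 1.6]
grip_width: 0.0
grasp_force: 0.9
```

Request:
play_rows(plan=[0, 0, 0, 0, 0.001, 0, 0, 0, 0, 0, 0, 0.0015, 0, 0])

```text
clock: 5.25
position: [0.4719, 0.1744, 0.0823]
ee_rot: [0.017, 1.0, 0.0, -0.0]
ft_force: [0.8, -2.9, 1.0]
grip_width: 0.002
grasp_force: 1.2
```

```bash
python3 - <<'E'
from h import *
a=viewer.camera("top");b=viewer.camera("scene")
a=cv2.resize(a[120:270,260:450],(760,600));b=cv2.resize(b[110:220,250:389],(760,600))
cv2.imwrite("pics/c2.png",cv2.resize(np.hstack([a,b]),(800,316))[:,:,::-1])
E
python3 st.py
```

```text
t 5.35 pos [0.4719 0.1745 0.0823] unit x,y -0.0018 0.0414 tip z 0.0683 0.014 F [-0.88 -1.59  1.1 ] grip 0.00029861442673029997
toolx [-0.999  0.035  0.   ] tooly [0.035 0.999 0.   ] z [-0.  0. -1.]
```

View pics/c2.png

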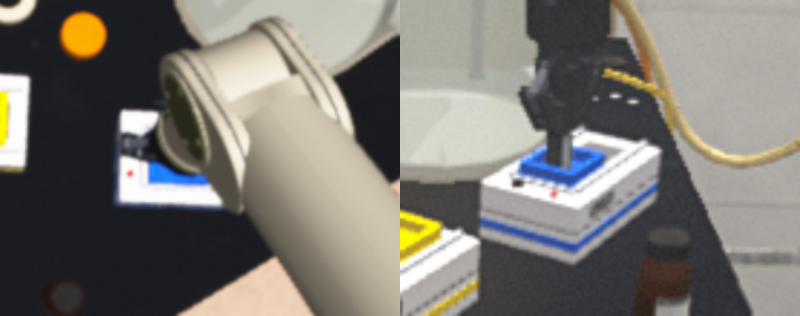

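Request:
play_rows(plan=[0, 0, 0, 0, 0.001, 0, 0, 0, 0, 0, 0, 0.002, 0, 0])

```text
clock: 5.6
position: [0.4719, 0.175, 0.0822]
ee_rot: [0.018, 1.0, -0.001, -0.0]
ft_force: [-1.0, -9.0, 3.0]
grip_width: -0.002
grasp_force: 5.1
```

Request:
play_rows(plan=[0, 0, 0, 0, 0.001, 0, 0, 0, 0, 0, 0, 0.001, 0, 0])

```text
clock: 5.85
position: [0.4719, 0.1751, 0.0821]
ee_rot: [0.018, 1.0, -0.001, -0.001]
ft_force: [-1.1, -10.9, 5.7]
grip_width: -0.001
grasp_force: 5.9
```

Request:
play_rows(plan=[0, 0, 0, 0, -0.006, 0, 0, 0, 0, 0, 0, -0.012, 0, 0, 0, 0, 0, -0.001, -0.014, -0.02, 0, 0, 0, 0, -0.002, -0.014, -0.035, 0, 0, 0, 0, -0.002, -0.03, -0.04, 0, 0, 0, 0, -0.002, -0.06, -0.04, 0, 0, 0, 0, -0.002, -0.09, -0.04, 0, 0, 0, 0, -0.002, -0.09, -0.04, 0, 0, 0, 0, -0.002, -0.09, -0.04, 0])

```text
clock: 6.98
position: [0.4707, 0.0874, 0.1222]
ee_rot: [0.017, 1.0, 0.0, -0.0]
ft_force: [0.5, 1.6, -0.5]
grip_width: -0.001
grasp_force: 0.0
```

```bash
python3 st.py
python3 - <<'E'
from h import *
a=viewer.camera("top");b=viewer.camera("scene")
a=cv2.resize(a[120:270,260:450],(760,600));b=cv2.resize(b[110:220,250:389],(760,600))
cv2.imwrite("pics/c3.png",cv2.resize(np.hstack([a,b]),(800,316))[:,:,::-1])
E
```

```text
t 6.975 pos [0.4707 0.0874 0.1222] unit x,y 0.0001 -0.0457 tip z 0.1082 0.014 F [ 0.49  1.61 -0.52] grip -0.001386854715911275
toolx [-0.999  0.035  0.   ] tooly [0.035 0.999 0.   ] z [-0.  0. -1.]
```

View pics/c3.png

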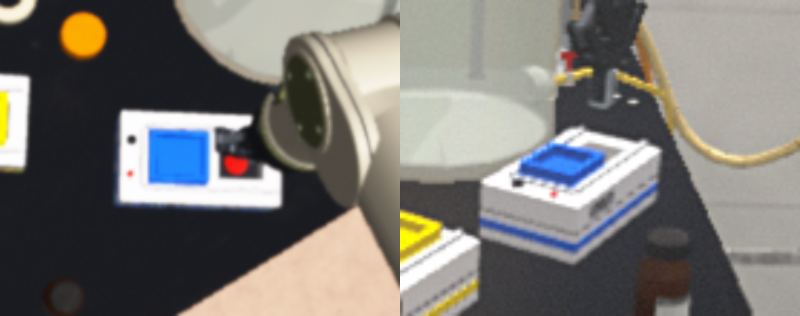

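Request:
play_rows(plan=[0, 0, 0, 0, 0, 0.025, 0, 0, 0, 0, 0, 0, 0.04, 0, 0, 0, 0, 0, 0, 0.052, 0, 0, 0, 0, 0, 0, 0.06, 0, 0, 0, 0, 0, 0, 0.065, 0, 0, 0, 0, 0, 0, 0.065, 0])

```text
clock: 7.82
position: [0.4709, 0.0873, 0.0572]
ee_rot: [0.017, 1.0, -0.0, -0.0]
ft_force: [0.5, -0.2, -0.2]
grip_width: -0.0
grasp_force: 0.0
```

Request:
play_rows(plan=[0, 0, 0, 0, 0, 0.002, 0, 0, 0, 0, 0, 0, 0.004, 0, 0, 0, 0, 0, 0, 0.006, 0, 0, 0, 0, 0, 0, 0.006, 0])

```text
clock: 8.32
position: [0.4711, 0.0875, 0.0515]
ee_rot: [0.017, 1.0, 0.0, 0.0]
ft_force: [-0.7, 0.1, 4.3]
grip_width: -0.004
grasp_force: 2.1
```

Request:
play_rows(plan=[0, 0, 0, 0, 0, 0.001, 0, 0, 0, 0, 0, 0, 0.002, 0, 0, 0, 0, 0, 0, 0.002, 0])

```text
clock: 8.7
position: [0.4711, 0.0875, 0.0494]
ee_rot: [0.017, 1.0, 0.0, 0.0]
ft_force: [1.0, 0.4, 4.9]
grip_width: -0.0
grasp_force: 2.6
```

Request:
play_rows(plan=[0, 0, 0, 0, 0, 0.001, 0, 0, 0, 0, 0, 0, 0.002, 0, 0, 0, 0, 0, 0, 0.003, 0, 0, 0, 0, 0, 0, 0.003, 0])

```text
clock: 9.2
position: [0.4713, 0.0875, 0.0478]
ee_rot: [0.017, 1.0, 0.0, 0.0]
ft_force: [-8.5, -2.1, 27.8]
grip_width: 0.0
grasp_force: 13.9
```

Request:
play_rows(plan=[0, 0, 0, 0, 0, -0.006, 0, 0, 0, 0, 0, 0, -0.015, 0, 0, 0, 0, 0, 0, -0.035, 0, 0, 0, 0, 0, 0, -0.055, 0, 0, 0, 0, 0, 0, -0.068, 0, 0, 0, 0, 0, 0, -0.068, 0])

```text
clock: 9.95
position: [0.4711, 0.0875, 0.1148]
ee_rot: [0.017, 1.0, 0.0, 0.001]
ft_force: [-0.4, 0.3, 0.1]
grip_width: 0.001
grasp_force: 0.0
```

```bash
python3 st.py
python3 - <<'E'
from h import *
a=viewer.camera("top");b=viewer.camera("scene")
a=cv2.resize(a[120:270,260:450],(760,600));b=cv2.resize(b[110:220,250:389],(760,600))
cv2.imwrite("pics/c4.png",cv2.resize(np.hstack([a,b]),(800,316))[:,:,::-1])
E
```

```text
t 9.95 pos [0.4711 0.0875 0.1148] unit x,y 0.0005 -0.0455 tip z 0.1008 0.014 F [-0.37  0.34  0.07] grip 0.000852595494051388
toolx [-0.999  0.035 -0.001] tooly [0.035 0.999 0.001] z [ 0.001  0.001 -1.   ]
```

View pics/c4.png

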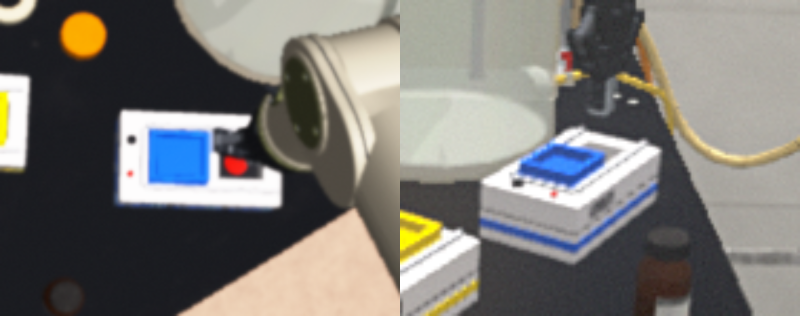

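Request:
play_rows(plan=[0, 0, 0, 0, 0.03, 0, 0, 0, 0, 0, 0, 0.06, 0, 0, 0, 0, 0, 0, 0.073, 0, 0, 0, 0, 0, 0, 0.073, 0.012, 0, 0, 0, 0, 0, 0.073, 0.022, 0, 0, 0, 0, 0, 0.073, 0.028, 0, 0, 0, 0, 0, 0.073, 0.032, 0, 0, 0, 0, 0, 0.073, 0.032, 0])

```text
clock: 11.05
position: [0.4734, 0.16, 0.0821]
ee_rot: [0.018, 1.0, -0.0, -0.0]
ft_force: [-0.3, 0.2, -1.0]
grip_width: -0.001
grasp_force: 0.0
```

Request:
play_rows(plan=[0, 0, 0, 0, -0.006, 0, 0, 0, 0, 0, 0, -0.012, 0, 0, 0, 0, 0, 0, -0.018, 0, 0, 0, 0, 0, 0, -0.024, 0, 0, 0, 0, 0, 0, -0.03, 0, 0, 0, 0, 0, 0, -0.036, 0, 0, 0, 0, 0, 0, -0.042, 0, 0, 0, 0, 0, 0, -0.048, 0, 0, 0, 0, 0, 0, -0.054, 0, 0, 0, 0, 0, 0, -0.06, 0, 0, 0, 0, 0, 0, -0.066, 0, 0, 0, 0, 0, 0, -0.072, 0, 0, 0, 0, 0, 0, -0.077, 0, 0])

```text
clock: 12.68
position: [0.4709, 0.0829, 0.0824]
ee_rot: [0.017, 1.0, 0.0, 0.0]
ft_force: [2.1, 1.5, 1.5]
grip_width: -0.002
grasp_force: 1.6
```

```bash
python3 st.py
```

```text
t 12.675 pos [0.4709 0.0829 0.0824] unit x,y 0.0004 -0.0501 tip z 0.0684 0.014 F [2.13 1.49 1.52] grip -0.0015950104118649755
toolx [-0.999  0.035 -0.   ] tooly [0.035 0.999 0.   ] z [ 0.  0. -1.]
```

Request:
play_rows(plan=[0, 0, 0, 0, -0.003, 0, 0, 0, 0, 0, 0, -0.006, 0, 0, 0, 0, 0, 0, -0.008, 0, 0])

```text
clock: 13.05
position: [0.4706, 0.0752, 0.0824]
ee_rot: [0.017, 1.0, 0.0, 0.0]
ft_force: [2.9, 2.3, 2.0]
grip_width: 0.001
grasp_force: 1.4
```

Request:
play_rows(plan=[0, 0, 0, 0, -0.001, 0, 0, 0, 0, 0, 0, -0.002, 0, 0])

```text
clock: 13.3
position: [0.4704, 0.0742, 0.0824]
ee_rot: [0.017, 1.0, 0.001, 0.0]
ft_force: [3.0, 7.2, 0.2]
grip_width: 0.003
grasp_force: 3.5
```

Request:
play_rows(plan=[0, 0, 0, 0, -0.001, 0, 0, 0, 0, 0, 0, -0.001, 0, 0])

```text
clock: 13.55
position: [0.4705, 0.0741, 0.0824]
ee_rot: [0.017, 1.0, 0.001, 0.0]
ft_force: [2.9, 8.8, 0.5]
grip_width: 0.002
grasp_force: 4.1
```

Request:
play_rows(plan=[0, 0, 0, 0, 0.006, 0, 0, 0, 0, 0, 0, 0.014, 0, 0, 0, 0, 0, 0, 0.014, -0.02, 0, 0, 0, 0, 0, 0.014, -0.06, 0, 0, 0, 0, 0, 0.014, -0.1, 0, 0, 0, 0, 0, 0.06, -0.14, 0, 0, 0, 0, 0, 0.11, -0.16, 0, 0, 0, 0, 0, 0.16, -0.16, 0, 0, 0, 0, 0, 0.21, -0.16, 0, 0, 0, 0, 0, 0.25, -0.16, 0, 0, 0, 0, 0, 0.25, -0.16, 0])

```text
clock: 14.92
position: [0.4774, 0.3254, 0.2411]
ee_rot: [0.015, 1.0, -0.0, -0.001]
ft_force: [-0.8, -0.4, -0.3]
grip_width: 0.001
grasp_force: 0.0
```

```bash
python3 st.py
python3 - <<'E'
from h import *
a=viewer.camera("top");b=viewer.camera("scene")
try: print(measure(a[:,:,::-1].copy()))
except Exception as e: print(e)
a=cv2.resize(a[120:270,260:450],(760,600));b=cv2.resize(b[110:220,250:389],(760,600))
cv2.imwrite("pics/c5.png",cv2.resize(np.hstack([a,b]),(800,316))[:,:,::-1])
E
```

```text
t 14.925 pos [0.4774 0.3254 0.2411] unit x,y -0.0016 0.1925 tip z 0.2271 0.014 F [-0.8  -0.39 -0.32] grip 0.001397892812350964
toolx [-1.     0.03   0.002] tooly [ 0.03   1.    -0.001] z [-0.002 -0.001 -1.   ]
max() iterable argument is empty
```

View pics/c5.png

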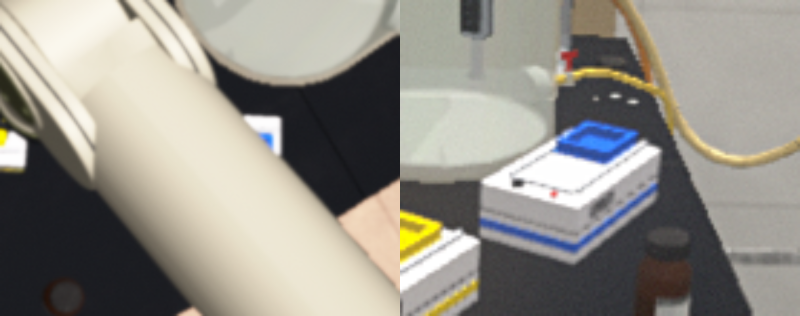

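The scene view shows the shutter shut over the well. The unit has not moved, and the arm is clear of everything.

```bash
python3 -c "
from workcell import manip
print(manip.hand_in())"
```

```text
the job is handed in; nothing more can be done
None
```

The job is done and handed in, at about 15 s of the 58 s allowed: I pushed the blue shutter open to its stop, pressed the red key down to its stop and let it come back up, then pushed the shutter shut to its stop, with no visible shift of the unit and the arm touching nothing else.

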